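# Lock the acrylic filter cube

### The arm

A 6-joint arm with a two-finger parallel gripper is mounted at the origin on the work surface. World frame = base frame: x ahead of the robot, y to its left, z up, the work surface at z = 0. Lengths are in m, angles in rad, forces in N, time in s.
With the tool pointing down it reaches from about 0.35 to 0.85 m from the base axis. Payload 8.1 kg.
Tool frame: the origin (TCP) lies at the very end of the fingers, on their centre line; the grasp point (between the pads) lies 19 mm behind it (pinch_z is the distance from the TCP to the grasp point, in m); z points along the fingers, y is the direction in which the jaws open and shut (so a half turn about z gives the same grasp; the last joint's range is limited). The gripper opens to 93 mm and grips with 3 to 60 N. Pads are 15 mm wide; open, the fingers measure 128 mm over their backs; the gripper's body (75 mm by 188 mm) begins 65 mm behind the grasp point.
Start: joints at [1.265, 0.13, 1.488, -0, 1.523, -0.085], TCP at [0.131, 0.585, 0.197] pointing down, gripper open.
Joint ranges: [-2.96, 2.96], [-0.89, 2.26], [0.02, 2.5], [-1.34, 4.48], [0, 2.73], [-2.66, 2.66]. Speed limits (rad/s): [2.39, 2.39, 2.79, 3.14, 3.14, 3.14].

### API

Orientations are given as a rotation vector (axis times angle).
In Python, from plant import * gives the robot as it stands.
- The arm moves only by the tool move_arm, never from a script. Its argument "series" is a list of rows, each a list of 7 numbers: the shift along the tool's x, y, z each as a share of 10 cm, from -1 to 1, then the turn, a rotation vector about the tool's x, y, z each as a share of 180 degrees, from -1 to 1, then the opening, from -1 (shut) to 1 (fully open). In form: [[dx, dy, dz, rx, ry, rz, jaw], ...]. A call has 1 to 8 rows; each row is the pose to reach, as a shift and turn from the pose commanded when the call began, along the tool's axes at that moment, turning the shorter way round; what a row does not reach only later rows make up. A row lasts 1/10 s, in which the tool goes at most 50 mm and 8.59 degrees, less where a joint would pass 70% of its speed; a pose out of reach is approached as far as the arm can. A call with a number of a shift or a turn outside -1 to 1 is refused whole. A call with a gripper value outside its range is refused whole. The fingers move at their own pace and stop on an object; "squeeze" is the grip in N (left out, the last holds). Time passes only in rows, so rows that repeat a pose let the fingers close. It gives the time, the measured TCP pose, the force and the opening at its end, in the units of the state.
- read_state(): the state, without advancing time (a new reading comes with each control period).
- read_camera(name): name is "scene" or "side" or "wrist"; returns a dict with "frame" (480x640x3 uint8, red, green, blue), "K" (3x3 intrinsics, pixels), "rvec" (rotation vector, rad) and "tvec" (3), from world to camera coordinates, as OpenCV has them. Camera axes: x right, y down, z forward; pixel columns grow to the right and rows downward; lengths in m; the calibration is good to about 2 mm. A picture is of the moment at which its call begins. There is no depth.
- close_job(): hands the job in, once; it reports no verdict.
The state is a dict: "t": time; "q": joint angles; "dq": joint speeds; "joint_torque": joint torques, N m; "tool_pos": TCP position; "orientation": TCP orientation; "force": force on the tool from outside, world axes, zero at the start; "wrist_torque": the same for the moment, N m; "opening": finger opening in m.
Only numpy, scipy, OpenCV 4.12 (cv2) and the standard library are available. Lean on these libraries where they do the work, as an engineer would, in place of code of your own. Each camera call takes 0.05 s, during which the arm holds its last target.

### The job

Lock up the clear filter cube: close its flap lid, press the three red-capped plungers all the way down until you feel them stop, and then push the brass rod by its orange head through all the eyes and plungers until the head is fully home against the first eye. Be gentle, since the acrylic cracks if it is forced, and leave the other things where they are.

Things in the scene. Friction and masses are not known exactly. Their poses are not given: they have to be found in the camera images.
- cube: clear acrylic cube, 150 mm each way, fixed; cracks above 55 N. Origin: centre of its underside, z up. Lid hinge along the rim at x = -75 mm. Outside its +x face five black eyes, 8 mm thick, at y = -82, -42, 3, 38, 71 mm, carry 9.4 mm square bores in one line along y (x = 95 mm, height 125 mm). Three plungers hang between them (see tab0 to tab2)
- lid (a joint): opening of the flap lid, rad: 0 shut, grows as its +x edge rises; starts ajar, stiff enough to stay where left; 2 to 3 N down on its +x half shuts it. Clear panel 150 x 150 mm, top at 155 mm when shut, with an aluminium lip on the +x edge (cube x = 74 to 109 mm, top at 158 mm when shut)
- rod: locking rod: brass shaft 8 mm thick, 170 mm long, the last 8 mm tapered to a 5 mm tip; 70 g. Origin: centre of the inner face (shoulder) of its orange head; y axis along the shaft to the tip. Starts captive in the first two eyes, shoulder 106 to 116 mm short of the first eye, head drooping a few mm; slides along the cube's +y but may bind at an eye: ease off and push again. Home when the shoulder meets the first eye (mouth)
- rod_head (a point): centre of the outer flat face of the rod's orange head (20 mm across, 8 mm thick), the face to push; at cube y = -94 mm when home
- rod_tip (a point): centre of the rod's tapered tip; at cube y = 84 mm when home
- mouth (a point): centre of the bore on the outer face of the first eye (cube x 95, y -86 mm, height 125 mm), where the rod's shoulder ends up; axes as the cube's
- tab0 (a point): fixed point of the cube on the vertical centre line of plunger 0 (cube x 95, y -16 mm), height 158 mm, the shut lip's top. A plunger is a 5 mm thick aluminium plate with a 9.4 mm square bore; it slides up to 16 mm in the lid's lip and stays where left (4 N moves it). It starts drawn up by 8 to 16 mm, not measured; only with the lid shut and the plunger at its lower stop is its bore in line
- tab1 (a point): the same for plunger 1 (cube x 95, y 20 mm, height 158 mm). On each plunger's centre line sits a red round cap, 16 mm across: press on its flat top. The caps are screwed on to differing heights, not measured: with the lid shut and the plunger at its stop the top is anywhere from 173 to 193 mm high (up to 209 mm while drawn up), so the stop must be felt
- tab2 (a point): the same for plunger 2 (cube x 95, y 55 mm, height 158 mm)
- shell0: the lowest of three stacked black plastic filter rings, 76 mm across, 12 mm tall each; bystander; origin at the centre of its underside
- shell1: middle ring of the stack; bystander; origin at the centre of its underside
- shell2: top ring of the stack; bystander; origin at the centre of its underside
- blower_tip: stainless steel blower nozzle standing upright, 28 mm foot, 60 mm tall; bystander; origin at the centre of its underside
- lens_cap: white silicone lens cap, 60 mm across, 11 mm thick, lying flat; bystander; origin at the centre of its underside
- square_frame: aluminium square filter frame, 100 x 100 x 6 mm, lying flat; bystander; origin at the centre of its underside
- brush: cleaning brush, 160 mm long, lying flat; bystander; origin at its middle, underside

How it is judged:
On the way, in this order (a step that is already met when the one before it is completed fails the run):
1. the flap lid is shut while the rod is still drawn back (value of joint lid below 0.03 rad and y of rod_tip in the frame of cube below 0 m), for 0.1 s.
2. the rod's tip has come out through the last eye (y of rod_tip in the frame of cube above 0.076 m), for 0.1 s.
At the end, for the whole second after the job is handed in: The rod runs through all five eyes and all three plungers, its shoulder within 3 mm of the first eye's outer face and within 5 mm of the bore's mouth in all, its tip beyond the last eye, in line with the bores within 0.05 rad, at rest; the lid is shut within 0.03 rad (y of rod in the frame of cube above -0.089 m and y of rod_tip in the frame of cube above 0.08 m and distance between rod and mouth below 0.005 m and angle between the y axis of rod and the y axis of cube, either way round below 0.05 rad and value of joint lid below 0.03 rad and linear speed of rod below 0.02 m/s); the robot touches nothing.
It fails at once if the fingers pressed on the cube, its lid or plungers with more than 55 N (contact force between the fingers and cube above 55 N).
It fails at once if the fingers pressed on the rod with more than 55 N (contact force between the fingers and rod above 55 N).
It fails at once if a bystander was moved by more than 20 mm (distance of any of shell0, shell1, shell2, blower_tip, lens_cap, square_frame, brush from where it was at the start of the episode above 0.02 m).
It also fails if it takes over 64 s, if anything falls off the work surface, if the arm or the gripper's body presses on something with over 40 N, if the wrist force passes 120 N, or if a joint passes its speed limit or range.

## Working session

There is one attempt and no reset: what is moved stays moved. The work goes in short steps, Python scripts to look and compute and a tool call to move; the robot and the scene stay as the last step left them, time stands still between calls to the robot, and variables do not carry over. Pictures are saved under pics/ and viewed, and the job is handed in when it is done.

Besides the shell and the picture viewer there is one more tool, called as a command line: name --pt "numbers of a row" for each row, then --argument value for the rest. move_arm: Moves the arm, as the interface text tells. Shift numbers are shares of 10 cm and turn numbers shares of 180 degrees, none past 1 either way. Its arguments: {"type":"object","properties":{"series":{"type":"array","items":{"type":"array","items":{"type":"number"}}},"squeeze":{"type":"number"}},"required":["series"]}

```bash
ls; mkdir -p pics; python3 - <<'E'
from plant import *
import cv2
s=read_state(); print({k:(v if not hasattr(v,'round') else v) for k,v in s.items()})
for n in ["scene","side","wrist"]:
    c=read_camera(n); cv2.imwrite(f"pics/{n}0.png",c["frame"][:,:,::-1]); print(n,c["K"],c["rvec"],c["tvec"])
E
```

```text
pics
{'t': 0.0, 'q': array([ 1.26459675e+00,  1.31150883e-01,  1.48928667e+00, -1.73335944e-05,
        1.52300066e+00, -8.54412991e-02]), 'dq': array([ 4.70636956e-04,  4.75430190e-04, -1.16197205e-03,  2.01988676e-05,
        1.01172616e-03,  1.79356154e-03]), 'joint_torque': array([-5.02485655e-04, -5.59857595e+01, -4.91754162e+01,  7.69050163e-02,
        3.54957534e-02, -1.82699732e-04]), 'tool_pos': array([0.13120487, 0.58484863, 0.19638957]), 'orientation': array([-3.46023426e-01, -3.12213303e+00,  2.84858243e-03]), 'force': array([-0.08688433, -0.307002  ,  0.41885022]), 'wrist_torque': array([0.04482035, 0.03120828, 0.07059936]), 'opening': 0.09269049602886906}
scene [[554.50287061   0.         323.67517436]
 [  0.         554.50287061 239.4489265 ]
 [  0.           0.           1.        ]] [ 1.21131922  2.14884319 -1.11732662] [ 0.24800572 -0.16536581  1.56257762]
side [[587.75482367   0.         313.20795326]
 [  0.         587.75482367 238.25240137]
 [  0.           0.           1.        ]] [ 2.05429496 -0.75008813  0.42649896] [-0.34818273  0.28984267  1.00627957]
wrist [[373.28457825   0.         321.54246275]
 [  0.         373.28457825 238.09650372]
 [  0.           0.           1.        ]] [-2.27231284 -1.81758867 -0.25595554] [-0.5983868  -0.03179067  0.38928927]
```

View pics/scene0.png

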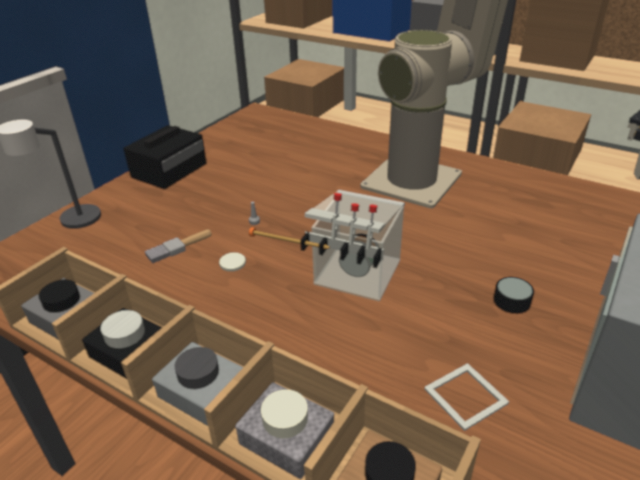

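View pics/side0.png

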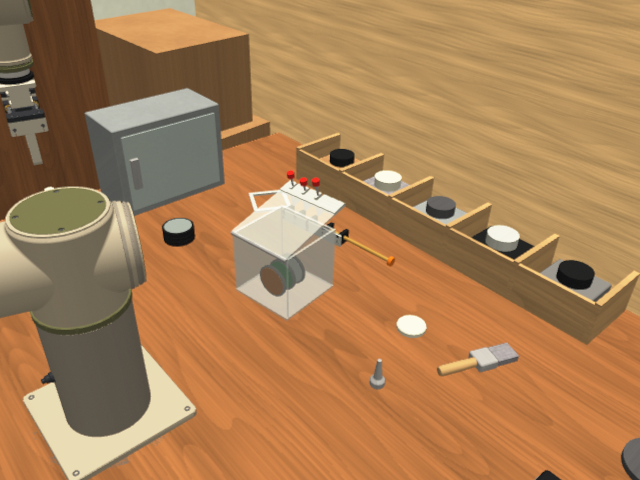

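View pics/wrist0.png

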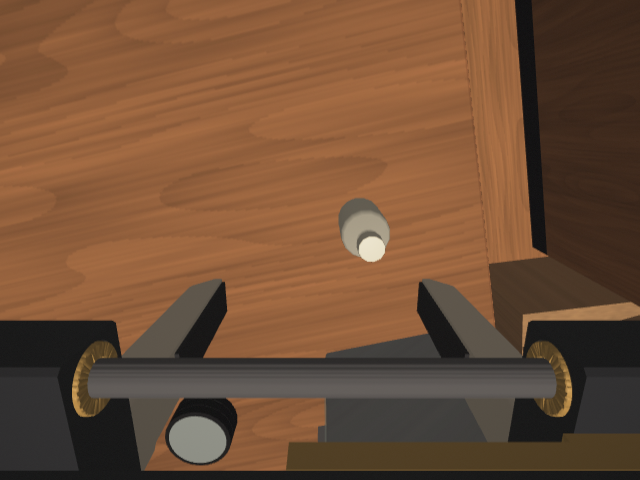

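The scene view shows the cube near (355,245) with its lid ajar, the rod head at about (252,231) and the caps at about (338,197), (355,207) and (373,208). The side view shows the cube at about (285,260) and the rod head at (390,261). I'll zoom in on both.

```bash
python3 - <<'E'
import cv2
a=cv2.imread("pics/scene0.png")[180:300,240:410]; cv2.imwrite("pics/sc1.png",cv2.resize(a,None,fx=4.7,fy=4.7,interpolation=cv2.INTER_CUBIC))
a=cv2.imread("pics/side0.png")[165:325,225:405]; cv2.imwrite("pics/si1.png",cv2.resize(a,None,fx=3.7,fy=3.7,interpolation=cv2.INTER_CUBIC))
E
```

```text
(no output)
```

View pics/sc1.png

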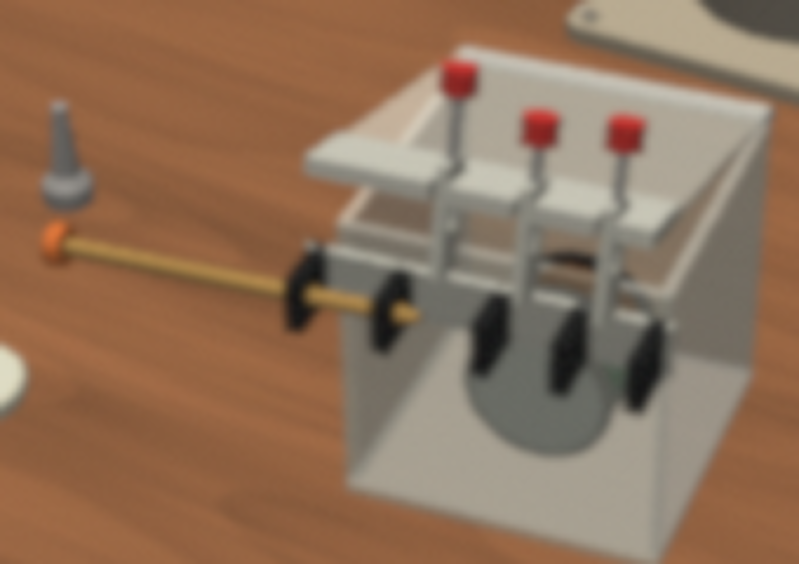

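View pics/si1.png

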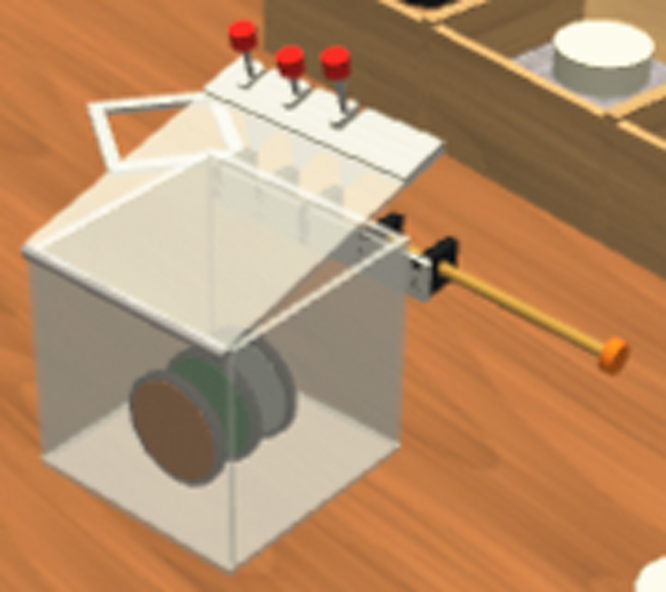

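```bash
cat > h.py <<'E'
import numpy as np, cv2
from scipy.optimize import least_squares
K={'scene':np.array([[554.50287061,0,323.67517436],[0,554.50287061,239.4489265],[0,0,1]]),'side':np.array([[587.75482367,0,313.20795326],[0,587.75482367,238.25240137],[0,0,1]])}
R={'scene':(np.array([1.21131922,2.14884319,-1.11732662]),np.array([0.24800572,-0.16536581,1.56257762])),'side':(np.array([2.05429496,-0.75008813,0.42649896]),np.array([-0.34818273,0.28984267,1.00627957]))}
def proj(n,P): return cv2.projectPoints(np.atleast_2d(np.asarray(P,float)),R[n][0],R[n][1],K[n],None)[0][:,0]
def tri(pts):
    # pts dict cam->pixel
    A=[np.hstack([cv2.Rodrigues(R[n][0])[0],R[n][1][:,None]]) for n in pts]
    def f(X): return np.concatenate([proj(n,X)[0]-pts[n] for n in pts])
    r=least_squares(f,[.45,.1,.1]); return r.x,np.abs(r.fun).max()
def rz(a): c,s=np.cos(a),np.sin(a); return np.array([[c,-s,0],[s,c,0],[0,0,1]])
def c2w(p,P): return (rz(p[2])@np.atleast_2d(P).T).T+[p[0],p[1],0]
def w2c(p,P): return (rz(p[2]).T@(np.atleast_2d(P)-[p[0],p[1],0]).T).T
sc=lambda x,y:((x+.5)/4.7+239.5,(y+.5)/4.7+179.5)
si=lambda x,y:((x+.5)/3.7+224.5,(y+.5)/3.7+164.5)
E
cat > fit.py <<'E'
from h import *
obs=[('scene',(75,-75,0),sc(347,488)),('scene',(75,75,0),sc(660,562)),('scene',(-75,75,0),sc(752,375)),('scene',(75,-75,150),sc(340,218)),('scene',(75,75,150),sc(668,292)),
('side',(-75,-75,0),si(232,572)),('side',(-75,75,0),si(42,460)),('side',(75,-75,0),si(400,447)),('side',(-75,-75,150),si(230,350)),('side',(-75,75,150),si(25,250)),('side',(75,-75,150),si(408,240)),('side',(75,75,150),si(210,155))]
def f(p): return np.concatenate([proj(n,c2w(p,np.array(P)/1000))[0]-px for n,P,px in obs])
best=min((least_squares(f,[.45,.05,a]) for a in (-1.,0.,1.)),key=lambda r:r.cost)
p=best.x; print(p,np.degrees(p[2])); print(best.fun.reshape(-1,2).round(1))
np.save('cube.npy',p)
for n,a,b in [('head',sc(52,243),si(615,355)),('cap0',sc(459,68),si(336,56)),('cap1',sc(541,120),si(290,54)),('cap2',sc(626,123),si(243,30))]:
    X,e=tri({'scene':np.array(a),'side':np.array(b)}); print(n,X.round(4),e.round(1),'cube',(w2c(p,X)*1000).round(1))
E
python3 fit.py
```

```text
[0.43325405 0.06615832 0.16189703] 9.276016538235142
[[ 0.4  0.9]
 [-0.2  2. ]
 [ 0.3  0.6]
 [-0.3  1.4]
 [ 1.2  1.3]
 [-0.4  1.9]
 [-0.2  1.7]
 [-0.   1.4]
 [-0.4  2.2]
 [ 0.3  0.6]
 [ 0.4  0. ]
 [ 0.3 -1.5]]
head [ 0.56   -0.1199  0.1215] 1.0 cube [[  95.2 -204.   121.5]]
cap0 [0.5141 0.0624 0.2429] 0.4 cube [[ 79.2 -16.7 242.9]]
cap1 [0.5125 0.0994 0.2293] 0.5 cube [[ 83.6  20.  229.3]]
cap2 [0.5046 0.1325 0.2339] 0.3 cube [[ 81.1  54.  233.9]]
```

The cube fit is good: centre (0.433, 0.066), yaw 9.3°. Next I'll work out the tool orientation and targets. I want the jaw axis along cube x, so the closed fingers are narrow along cube y.

```bash
cat > tgt.py <<'E'
from h import *
from plant import read_state
from scipy.spatial.transform import Rotation as Ro
p=np.load('cube.npy')
def to(cubepos_mm=None,world=None,yaw=True,cmd=None):
    s=read_state(); pos=np.array(s['tool_pos']); Rt=Ro.from_rotvec(s['orientation'])
    if cmd is not None: pos=np.array(cmd)
    W=c2w(p,np.array(cubepos_mm)/1000)[0] if world is None else np.array(world)
    cx=rz(p[2])@[1,0,0]; cy=rz(p[2])@[0,1,0]; z=np.array([0,0,-1.])
    best=None
    for s_ in (1,-1):
        y=s_*cx; x=np.cross(y,z); Rg=Ro.from_matrix(np.stack([x,y,z],1)); d=(Rt.inv()*Rg).as_rotvec()
        if best is None or np.linalg.norm(d)<np.linalg.norm(best): best=d
    print('t',round(s['t'],2),'pos',pos.round(4),'target',W.round(4),'q',np.round(s['q'],2),'F',np.round(s['force'],2))
    print('shift share',(Rt.inv().apply(W-pos)/.1).round(3),'rot share',(best/np.pi).round(4))
    print('tool axes in cube frame', (rz(p[2]).T@Rt.as_matrix()).round(3).tolist())
E
python3 -c "
from tgt import *
to((90,-48,240))"
```

```text
t 0.15 pos [0.1312 0.585  0.1966] target [0.5298 0.0333 0.24  ] q [ 1.26  0.13  1.49 -0.    1.52 -0.09] F [-0.2  -0.29 -0.09]
shift share [-5.097 -4.511 -0.428] rot share [-4.000e-04  2.000e-04  3.782e-01]
tool axes in cube frame [[-0.928, 0.373, -0.001], [0.373, 0.928, -0.001], [0.0, -0.001, -1.0]]
```

move_arm --pt "-0.3 -0.3 -0.6 0 0 0.047 -1" --pt "-0.6 -0.6 -1 0 0 0.094 -1" --pt "-1 -1 -1 0 0 0.141 -1" --pt "-1 -1 -1 0 0 0.188 -1" --pt "-1 -1 -1 0 0 0.235 -1" --pt "-1 -1 -1 0 0 0.282 -1" --pt "-1 -1 -1 0 0 0.33 -1" --pt "-1 -1 -1 0 0 0.378 -1" --squeeze 20

```text
t: 0.95
tool_pos: [0.2071, 0.4657, 0.2972]
orientation: [2.04, 2.389, -0.001]
force: [0.6, 0.4, -0.4]
opening: 0.0336
```

```bash
python3 -c "
from tgt import *
to((90,-48,240))"
```

```text
t 0.95 pos [0.2071 0.4657 0.2972] target [0.5298 0.0333 0.24  ] q [ 1.05 -0.13  1.57  0.    1.7   0.89] F [ 0.6   0.42 -0.4 ]
shift share [-4.777  2.509  0.573] rot share [-0.0001  0.0001 -0.0014]
tool axes in cube frame [[0.004, 1.0, -0.0], [1.0, -0.004, -0.0], [-0.0, -0.0, -1.0]]
```

move_arm --pt "-0.45 0.25 0 0 0 0 -1" --pt "-1 0.52 0 0 0 0 -1" --pt "-1 0.52 0 0 0 0 -1"

```text
t: 1.25
tool_pos: [0.2765, 0.3729, 0.2973]
orientation: [2.034, 2.392, -0.001]
force: [-1.3, 0.2, -0.4]
opening: 0.0094
```

move_arm --pt "-0.45 0.25 0 0 0 0 -1" --pt "-1 0.52 0 0 0 0 -1" --pt "-1 0.52 0 0 0 0 -1"

```text
t: 1.55
tool_pos: [0.3441, 0.2827, 0.2973]
orientation: [2.036, 2.392, -0.001]
force: [0.5, 0.5, 0.8]
opening: 0.0004
```

move_arm --pt "-0.45 0.25 0 0 0 0 -1" --pt "-1 0.52 0 0 0 0 -1" --pt "-1 0.52 0 0 0 0 -1"

```text
t: 1.85
tool_pos: [0.4116, 0.1928, 0.2971]
orientation: [2.036, 2.392, -0.001]
force: [-0.4, -0.0, -0.4]
opening: 0.0005
```

move_arm --pt "-0.45 0.25 0 0 0 0 -1" --pt "-1 0.52 0 0 0 0 -1" --pt "-1 0.52 0 0 0 0 -1" --pt "-1 0.52 0 0 0 0 -1"

```text
t: 2.25
tool_pos: [0.478, 0.1048, 0.2969]
orientation: [-2.034, -2.392, 0.001]
force: [0.4, 1.4, 0.4]
opening: 0.0009
```

```bash
python3 -c "
from tgt import *
to((90,-48,240))"
```

```text
t 2.25 pos [0.478  0.1048 0.2969] target [0.5298 0.0333 0.24  ] q [ 0.11 -0.19  1.62  0.    1.71 -0.05] F [0.41 1.42 0.35]
shift share [-0.79   0.397  0.568] rot share [-0.0004 -0.0002 -0.0002]
tool axes in cube frame [[0.001, 1.0, -0.001], [1.0, -0.001, 0.001], [0.001, -0.001, -1.0]]
```

move_arm --pt "-0.4 0.2 0.2 0 0 0 -1" --pt "-0.79 0.4 0.45 0 0 0 -1" --pt "-0.79 0.4 0.57 0 0 0 -1" --pt "-0.79 0.4 0.7 0 0 0 -1" --pt "-0.79 0.4 0.8 0 0 0 -1" --pt "-0.79 0.4 0.85 0 0 0 -1" --pt "-0.79 0.4 0.9 0 0 0 -1"

```text
t: 2.95
tool_pos: [0.5299, 0.0352, 0.2078]
orientation: [2.03, 2.397, 0.001]
force: [0.2, 0.7, 0.3]
opening: 0.0003
```

```bash
python3 -c "
from tgt import *
to((90,-48,160))
c=read_camera=__import__('plant').read_camera('side')
cv2.imwrite('pics/a1.png',cv2.resize(c['frame'][120:330,205:425,::-1],None,fx=2.7,fy=2.7,interpolation=2))"
```

```text
t 2.95 pos [0.5299 0.0352 0.2078] target [0.5298 0.0333 0.16  ] q [-0.03 -0.06  1.67  0.    1.54 -0.2 ] F [0.15 0.71 0.28]
shift share [-0.018 -0.004  0.478] rot share [ 0.0003 -0.      0.0012]
tool axes in cube frame [[-0.004, 1.0, 0.001], [1.0, 0.004, 0.0], [0.0, 0.001, -1.0]]
```

View pics/a1.png

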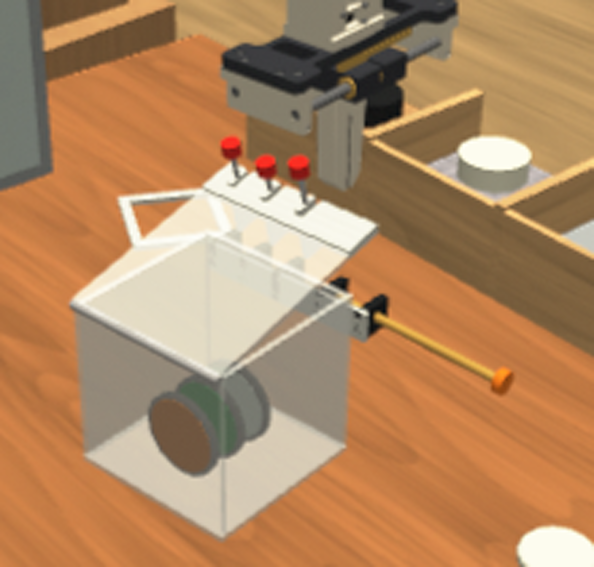

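The fingers sit over the lip's −y end, clear of the caps. Now I'll press down gently.

move_arm --pt "0 0 0.06 0 0 0 -1" --pt "0 0 0.12 0 0 0 -1" --pt "0 0 0.18 0 0 0 -1" --pt "0 0 0.24 0 0 0 -1" --pt "0 0 0.29 0 0 0 -1" --pt "0 0 0.34 0 0 0 -1"

```text
t: 3.6
tool_pos: [0.5304, 0.0339, 0.1734]
orientation: [2.032, 2.395, 0.001]
force: [1.7, 0.2, 2.4]
opening: 0.0004
```

move_arm --pt "0 0 0.03 0 0 0 -1" --pt "0 0 0.06 0 0 0 -1" --pt "0 0 0.09 0 0 0 -1" --pt "0 0 0.11 0 0 0 -1"

```text
t: 4.0
tool_pos: [0.5301, 0.0339, 0.1624]
orientation: [2.032, 2.396, 0.0]
force: [0.9, 0.7, 3.1]
opening: 0.0004
```

move_arm --pt "0 0 0.02 0 0 0 -1" --pt "0 0 0.03 0 0 0 -1" --pt "0 0 0.04 0 0 0 -1" --pt "0 0 0.05 0 0 0 -1"

```text
t: 4.4
tool_pos: [0.5301, 0.0339, 0.1575]
orientation: [2.032, 2.396, 0.0]
force: [1.8, 0.2, 2.2]
opening: 0.0004
```

move_arm --pt "0 0 0.01 0 0 0 -1" --pt "0 0 0.02 0 0 0 -1"

```text
t: 4.6
tool_pos: [0.53, 0.0339, 0.1554]
orientation: [2.032, 2.396, 0.0]
force: [1.8, -0.5, 2.1]
opening: 0.0003
```

move_arm --pt "0 0 0.01 0 0 0 -1" --pt "0 0 0.02 0 0 0 -1"

```text
t: 4.8
tool_pos: [0.53, 0.0339, 0.1533]
orientation: [2.032, 2.396, -0.0]
force: [2.2, 0.5, 1.5]
opening: 0.0004
```

```bash
python3 -c "
from tgt import *
to((90,-48,160))
c=read_camera=__import__('plant').read_camera('side')
cv2.imwrite('pics/a2.png',cv2.resize(c['frame'][120:330,205:425,::-1],None,fx=2.7,fy=2.7,interpolation=2))
c=read_camera=__import__('plant').read_camera('scene')
cv2.imwrite('pics/a3.png',cv2.resize(c['frame'][150:310,240:430,::-1],None,fx=4,fy=3.7,interpolation=2))"
```

```text
t 4.8 pos [0.53   0.0339 0.1533] target [0.5298 0.0333 0.16  ] q [-0.03 -0.03  1.74 -0.    1.44 -0.2 ] F [2.16 0.51 1.48]
shift share [-0.006 -0.002 -0.067] rot share [-0.      0.      0.0007]
tool axes in cube frame [[-0.002, 1.0, -0.0], [1.0, 0.002, -0.0], [-0.0, -0.0, -1.0]]
```

View pics/a2.png

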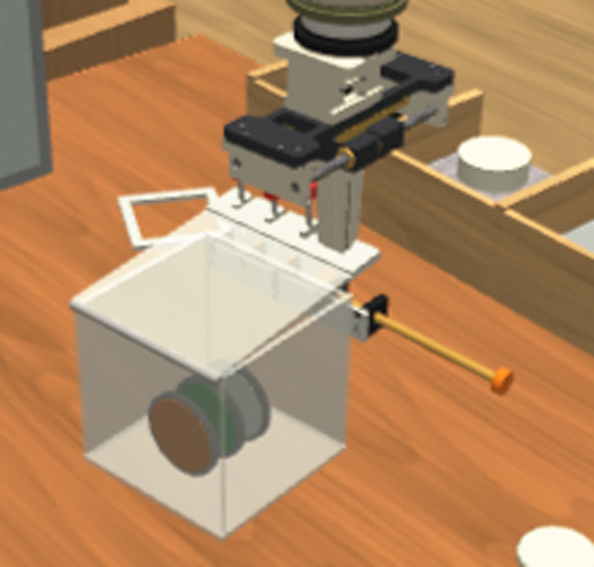

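View pics/a3.png

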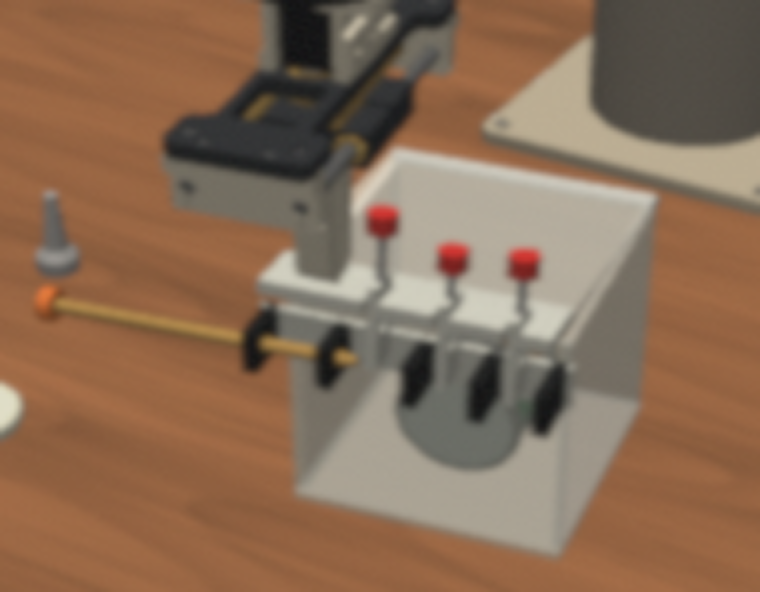

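The lip looks almost down and the force is still only about 2 N, so I'll keep going in small steps.

move_arm --pt "0 0 0.01 0 0 0 -1" --pt "0 0 0.02 0 0 0 -1"

```text
t: 5.1
tool_pos: [0.53, 0.0339, 0.1514]
orientation: [2.032, 2.396, 0.0]
force: [0.9, -0.2, 1.6]
opening: 0.0008
```

move_arm --pt "0 0 0.01 0 0 0 -1" --pt "0 0 0.02 0 0 0 -1"

```text
t: 5.3
tool_pos: [0.53, 0.0339, 0.1494]
orientation: [2.032, 2.396, 0.0]
force: [1.9, -0.3, 2.2]
opening: 0.0007
```

```bash
python3 -c "
from tgt import *
from plant import read_camera
P=read_state()['tool_pos']; print(w2c(p,P)*1000)
for n,(x0,y0,f) in {'side':(270,170,6),'scene':(290,190,6)}.items():
    im=read_camera(n)['frame'][:,:,::-1].copy()
    im=cv2.resize(im[y0:y0+95,x0:x0+125],None,fx=f,fy=f,interpolation=2)
    def dot(X,c):
        u=(proj(n,X)[0]-[x0,y0]+.5)*f; cv2.circle(im,(int(u[0]),int(u[1])),3,c,-1)
    for dx in (-17.5,17.5):
        for dy in (-7.5,7.5): dot(P+rz(p[2])@[dx/1000,dy/1000,0],(255,0,0))
    for x in (74,109):
        for y in (-75,75):
            for z in (158,): dot(c2w(p,np.array([x,y,z])/1000),(0,255,0))
    for y in (-75,75): dot(c2w(p,np.array([75,y,150])/1000),(255,0,255))
    cv2.imwrite('pics/b_%s.png'%n,im)
"
```

```text
[[ 90.32249729 -47.40982738 149.383406  ]]
```

View pics/b_side.png

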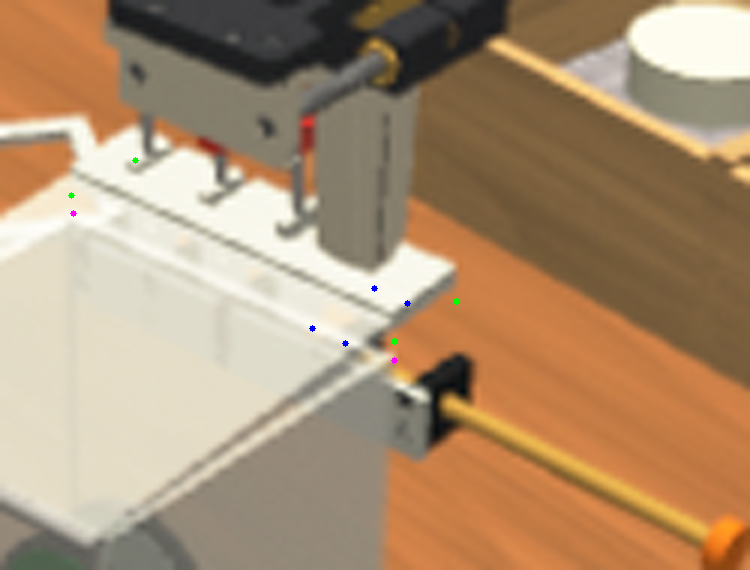

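View pics/b_scene.png

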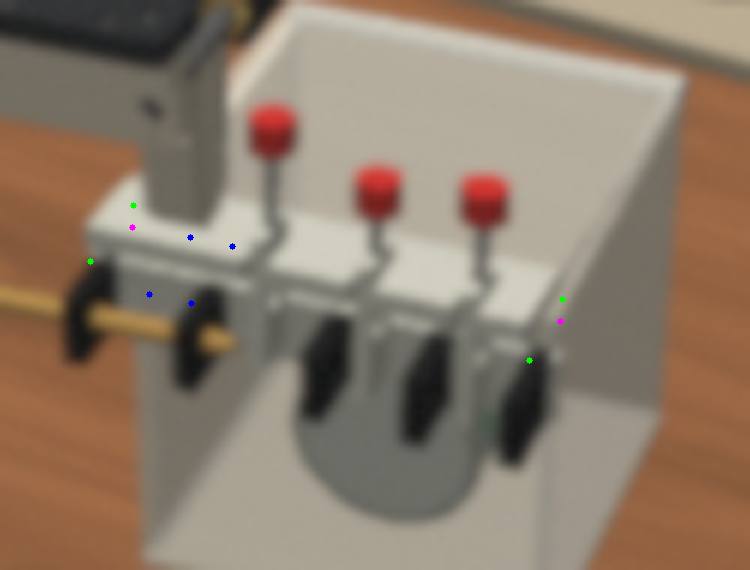

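```bash
python3 -c "
from tgt import *
print('a1 proj',proj('side',[0.5299,.0352,.2078]), 'obs', 345/2.7+205,185/2.7+120)
s=lambda x,y:np.array((x/6+269.5,y/6+169.5)); c=lambda x,y:np.array((x/6+289.5,y/6+189.5))
for nm,a,b in [('fingertip mid',s(362,262),c(183,212)),('lip near -y,+x top',s(455,266),c(88,222)),('lip +y +x', s(140,122),c(530,328)),('lip -y -x',s(392,318),c(133,178)),('cap2 ',s(60,0),c(484,182)),]:
  X,e=tri({'side':a,'scene':b}); print(nm,X.round(4),e.round(1),(w2c(p,X)*1000).round(1))
"
```

```text
a1 proj [[330.01075462 197.71590421]] obs 332.77777777777777 188.51851851851853
fingertip mid [0.5297 0.0322 0.172 ] 0.5 [[ 89.7 -49.  172. ]]
lip near -y,+x top [0.5517 0.0092 0.173 ] 0.3 [[107.7 -75.3 173. ]]
lip +y +x [0.5317 0.1588 0.1727] 0.1 [[112.1  75.6 172.7]]
lip -y -x [0.5169 0.0037 0.1682] 0.1 [[ 72.5 -75.1 168.2]]
cap2  [0.5148 0.1496 0.2217] 9.8 [[ 93.9  69.2 221.7]]
```

The cameras agree that the real fingertips are about 20 mm above the reported TCP, and that the lip still has about 12 mm to go. I'll keep lowering slowly.

move_arm --pt "0 0 0.02 0 0 0 -1" --pt "0 0 0.04 0 0 0 -1" --pt "0 0 0.06 0 0 0 -1" --pt "0 0 0.08 0 0 0 -1"

```text
t: 5.8
tool_pos: [0.53, 0.0339, 0.1413]
orientation: [2.032, 2.396, 0.0]
force: [1.7, -0.3, 2.4]
opening: 0.0005
```

move_arm --pt "0 0 0.01 0 0 0 -1" --pt "0 0 0.02 0 0 0 -1" --pt "0 0 0.03 0 0 0 -1"

```text
t: 6.1
tool_pos: [0.5299, 0.0339, 0.1384]
orientation: [-2.032, -2.396, 0.0]
force: [2.1, -0.0, 2.0]
opening: 0.0002
```

```bash
python3 -c "
from h import *
print(proj('side',[0.1312,.585,.1966]),proj('side',[0.1312,.585,.2166]))"
python3 - <<'E'
import cv2
a=cv2.imread("pics/side0.png")[60:180,0:80]; cv2.imwrite("pics/s3.png",cv2.resize(a,None,fx=5,fy=5))
E
```

```text
[[ 37.71382578 163.29208399]] [[ 35.57684484 155.27279415]]
```

View pics/s3.png

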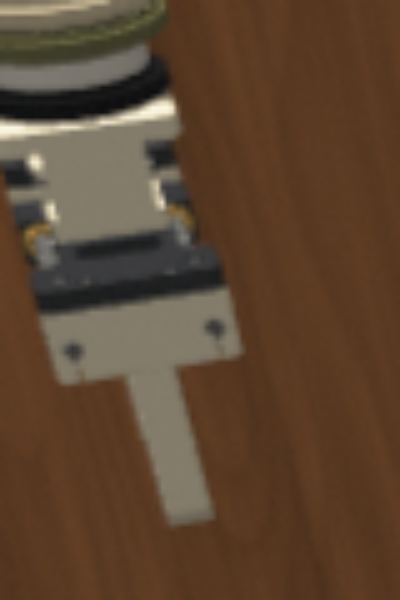

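move_arm --pt "0 0 0.01 0 0 0 -1" --pt "0 0 0.02 0 0 0 -1"

```text
t: 6.3
tool_pos: [0.5301, 0.0339, 0.137]
orientation: [2.032, 2.396, 0.0]
force: [-2.5, -0.4, 12.4]
opening: 0.0005
```

move_arm --pt "0 0 0.01 0 0 0 -1" --pt "0 0 0.02 0 0 0 -1"

```text
t: 6.5
tool_pos: [0.5302, 0.0339, 0.1368]
orientation: [2.031, 2.396, 0.001]
force: [-9.1, -0.1, 24.1]
opening: 0.0004
```

It stopped firmly at TCP z 0.137, so the lid is shut and the fingertip offset is about 21 mm. I'll lift, move over cap 0 and look.

move_arm --pt "0 0 -0.4 0 0 0 -1" --pt "0 0 -0.85 0 0 0 -1" --pt "0.1 0.05 -0.85 0 0 0 -1" --pt "0.31 0.05 -0.85 0 0 0 -1" --pt "0.31 0.05 -0.85 0 0 0 -1"

```text
t: 7.0
tool_pos: [0.5292, 0.067, 0.219]
orientation: [-2.029, -2.397, 0.0]
force: [-0.4, 0.1, -0.5]
opening: 0.0005
```

```bash
python3 -c "
from tgt import *
from plant import read_camera
to((95,-16,190))
x0,y0=255,140
im=read_camera('side')['frame'][:,:,::-1]
cv2.imwrite('pics/c_side.png',cv2.resize(im[y0:y0+100,x0:x0+140],None,fx=5,fy=5,interpolation=2))
x0,y0=230,150
im=read_camera('scene')['frame'][:,:,::-1]
cv2.imwrite('pics/c_scene.png',cv2.resize(im[y0:y0+130,x0:x0+160],None,fx=5-.4,fy=4.6,interpolation=2))
"
```

```text
t 7.0 pos [0.5292 0.067  0.219 ] target [0.5296 0.0657 0.19  ] q [ 0.03 -0.06  1.64  0.    1.56 -0.14] F [-0.38  0.08 -0.45]
shift share [-0.014  0.002  0.29 ] rot share [-0.0003 -0.0003  0.0012]
tool axes in cube frame [[-0.004, 1.0, -0.001], [1.0, 0.004, 0.001], [0.001, -0.001, -1.0]]
```

View pics/c_side.png

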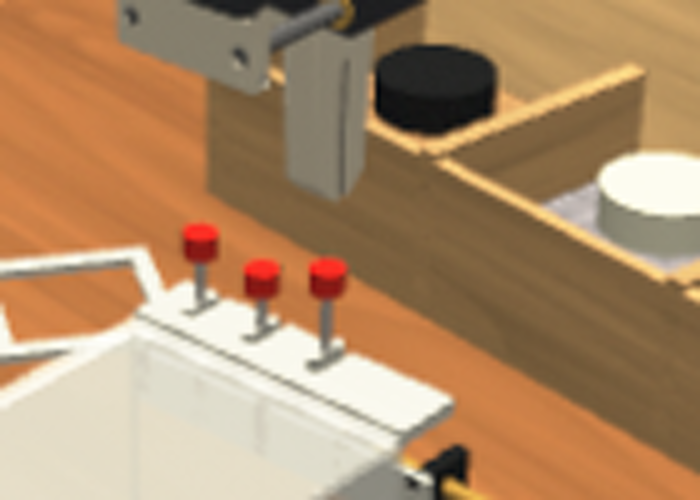

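View pics/c_scene.png

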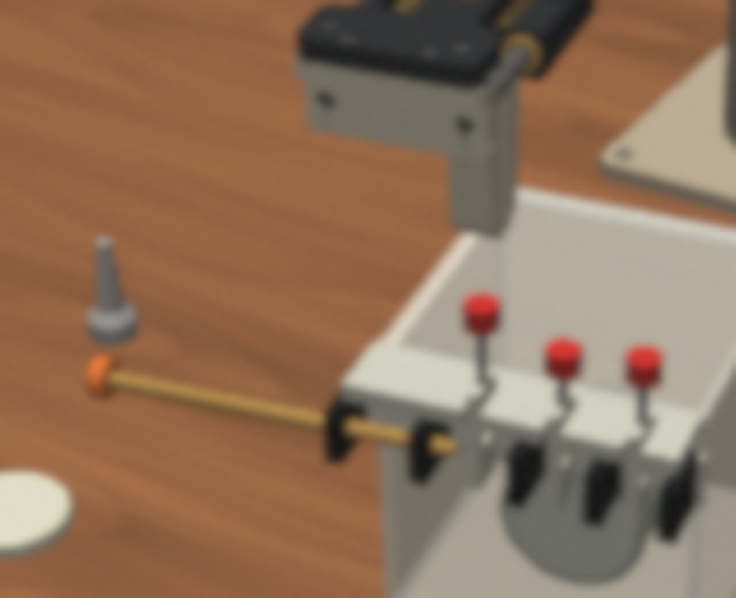

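```bash
cat > t2.py <<'E'
from tgt import *
s=lambda x,y:np.array((x/5+254.5,y/5+139.5)); c=lambda x,y:np.array((x/4.6+229.5,y/4.6+149.5))
for nm,a,b in [('cap0',s(328,267),c(482,302)),('cap1',s(262,270),c(563,346)),('cap2',s(201,234),c(644,355)),('finger',s(325,190),c(483,232)),('head',s(0,0),c(95,377))]:
  if nm=='head': continue
  X,e=tri({'side':a,'scene':b}); print(nm,X.round(4),e.round(1),(w2c(p,X)*1000).round(1))
E
python3 t2.py
```

```text
cap0 [0.5303 0.0652 0.2057] 0.4 [[ 95.6 -16.6 205.7]]
cap1 [0.5235 0.0997 0.1916] 0.3 [[ 94.5  18.5 191.6]]
cap2 [0.5183 0.1344 0.196 ] 0.4 [[ 95.   53.6 196. ]]
finger [0.5305 0.067  0.2405] 0.9 [[ 96.1 -14.8 240.5]]
```

The caps triangulate to cube y −16.6, 18.5 and 53.6, with tops at about 206, 192 and 196 mm. Pressing cap 0.

move_arm --pt "-0.01 0 0.15 0 0 0 -1" --pt "-0.01 0 0.3 0 0 0 -1" --pt "-0.01 0 0.33 0 0 0 -1" --pt "-0.01 0 0.36 0 0 0 -1" --pt "-0.01 0 0.38 0 0 0 -1" --pt "-0.01 0 0.4 0 0 0 -1" --pt "-0.01 0 0.42 0 0 0 -1"

```text
t: 7.8
tool_pos: [0.5302, 0.0642, 0.1778]
orientation: [2.032, 2.396, 0.0]
force: [-3.4, -1.3, 3.5]
opening: 0.0005
```

move_arm --pt "0 0 0.015 0 0 0 -1" --pt "0 0 0.03 0 0 0 -1"

```text
t: 8.0
tool_pos: [0.5301, 0.0643, 0.1746]
orientation: [2.032, 2.396, 0.0]
force: [-2.6, -2.6, 3.9]
opening: 0.0005
```

move_arm --pt "0 0 0.015 0 0 0 -1" --pt "0 0 0.03 0 0 0 -1"

```text
t: 8.2
tool_pos: [0.5301, 0.0643, 0.1714]
orientation: [2.032, 2.396, 0.0]
force: [-2.4, -1.5, 3.7]
opening: 0.0002
```

move_arm --pt "0 0 0.015 0 0 0 -1" --pt "0 0 0.03 0 0 0 -1"

```text
t: 8.4
tool_pos: [0.5304, 0.0643, 0.1689]
orientation: [2.031, 2.395, 0.001]
force: [-4.3, -1.5, 13.8]
opening: 0.0003
```

move_arm --pt "0 0 0.01 0 0 0 -1" --pt "0 0 0.02 0 0 0 -1" --pt "0 0 0.02 0 0 0 -1"

```text
t: 8.7
tool_pos: [0.5307, 0.0643, 0.1688]
orientation: [2.031, 2.395, 0.002]
force: [-8.6, -2.7, 16.4]
opening: 0.0007
```

Plunger 0 is at its stop (z 0.1688, 16 N, no further movement). Next is cap 1.

move_arm --pt "0 0 -0.22 0 0 0 -1" --pt "0.18 0 -0.22 0 0 0 -1" --pt "0.36 0 -0.22 0 0 0 -1" --pt "0.36 0 -0.18 0 0 0 -1" --pt "0.36 0 -0.1 0 0 0 -1" --pt "0.36 0 -0.07 0 0 0 -1"

```text
t: 9.3
tool_pos: [0.5235, 0.0994, 0.1716]
orientation: [-2.031, -2.395, 0.002]
force: [-0.9, -0.4, -0.2]
opening: 0.0006
```

```bash
python3 -c "
from tgt import *
to((95,20,190))"
```

```text
t 9.3 pos [0.5235 0.0994 0.1716] target [0.5238 0.1012 0.19  ] q [ 0.09 -0.04  1.71 -0.    1.47 -0.07] F [-0.91 -0.43 -0.23]
shift share [ 0.018  0.006 -0.184] rot share [-0.0006  0.      0.0007]
tool axes in cube frame [[-0.002, 1.0, -0.002], [1.0, 0.002, -0.0], [-0.0, -0.002, -1.0]]
```

move_arm --pt "0 0 0.02 0 0 0 -1" --pt "0 0 0.04 0 0 0 -1" --pt "0 0 0.06 0 0 0 -1" --pt "0 0 0.08 0 0 0 -1"

```text
t: 9.7
tool_pos: [0.5242, 0.0994, 0.1657]
orientation: [2.032, 2.395, -0.0]
force: [-2.8, -1.9, 4.4]
opening: 0.0005
```

move_arm --pt "0 0 0.015 0 0 0 -1" --pt "0 0 0.03 0 0 0 -1"

```text
t: 9.9
tool_pos: [0.5242, 0.0996, 0.1625]
orientation: [2.032, 2.396, -0.0]
force: [-2.3, -2.0, 3.9]
opening: 0.0003
```

move_arm --pt "0 0 0.01 0 0 0 -1" --pt "0 0 0.02 0 0 0 -1"

```text
t: 10.1
tool_pos: [0.5243, 0.0997, 0.1605]
orientation: [2.032, 2.396, 0.0]
force: [-1.2, -3.0, 3.7]
opening: 0.0005
```

move_arm --pt "0 0 0.01 0 0 0 -1" --pt "0 0 0.02 0 0 0 -1"

```text
t: 10.3
tool_pos: [0.5243, 0.0998, 0.1584]
orientation: [2.032, 2.396, 0.0]
force: [-1.4, -3.2, 4.3]
opening: 0.0003
```

move_arm --pt "0 0 0.01 0 0 0 -1" --pt "0 0 0.02 0 0 0 -1"

```text
t: 10.5
tool_pos: [0.5245, 0.0998, 0.1572]
orientation: [2.031, 2.395, 0.001]
force: [-5.1, -2.3, 12.5]
opening: 0.0005
```

move_arm --pt "0 0 0.01 0 0 0 -1" --pt "0 0 0.015 0 0 0 -1" --pt "0 0 0.015 0 0 0 -1"

```text
t: 10.8
tool_pos: [0.5247, 0.0998, 0.157]
orientation: [2.031, 2.395, 0.002]
force: [-6.4, -4.1, 16.7]
opening: 0.0004
```

```bash
python3 -c "
from tgt import *
to((95,55,178.5))"
```

```text
t 10.8 pos [0.5247 0.0998 0.157 ] target [0.5181 0.1358 0.1785] q [ 0.09 -0.03  1.73 -0.    1.44 -0.07] F [-6.35 -4.13 16.69]
shift share [ 0.365 -0.006 -0.215] rot share [0.0006 0.0001 0.0007]
tool axes in cube frame [[-0.002, 1.0, 0.002], [1.0, 0.002, -0.0], [-0.0, 0.002, -1.0]]
```

Plunger 1 is at its stop (z 0.157, 17 N). On to cap 2.

move_arm --pt "0 0 -0.35 0 0 0 -1" --pt "0.18 0 -0.35 0 0 0 -1" --pt "0.365 0 -0.35 0 0 0 -1" --pt "0.365 0 -0.27 0 0 0 -1" --pt "0.365 0 -0.2 0 0 0 -1" --pt "0.365 0 -0.17 0 0 0 -1" --pt "0.365 0 -0.14 0 0 0 -1"

```text
t: 11.5
tool_pos: [0.5181, 0.1358, 0.1685]
orientation: [-2.032, -2.395, -0.0]
force: [-1.9, 3.0, 3.6]
opening: 0.0007
```

move_arm --pt "0 0 0.02 0 0 0 -1" --pt "0 0 0.04 0 0 0 -1"

```text
t: 11.7
tool_pos: [0.5181, 0.1357, 0.1649]
orientation: [-2.032, -2.395, -0.0]
force: [-1.2, 1.8, 3.9]
opening: 0.0005
```

move_arm --pt "0 0 0.01 0 0 0 -1" --pt "0 0 0.02 0 0 0 -1"

```text
t: 11.9
tool_pos: [0.5183, 0.1358, 0.1633]
orientation: [2.032, 2.396, 0.0]
force: [-3.8, 2.3, 10.4]
opening: 0.0003
```

move_arm --pt "0 0 0.01 0 0 0 -1" --pt "0 0 0.015 0 0 0 -1" --pt "0 0 0.015 0 0 0 -1"

```text
t: 12.2
tool_pos: [0.5185, 0.1358, 0.1632]
orientation: [2.031, 2.395, 0.002]
force: [-5.9, 1.5, 13.0]
opening: 0.0006
```

```bash
python3 -c "
from tgt import *
to((95,-230,240))"
```

```text
t 12.2 pos [0.5185 0.1358 0.1632] target [ 0.5641 -0.1455  0.24  ] q [ 0.16 -0.03  1.71 -0.    1.45 -0.  ] F [-5.86  1.5  12.96]
shift share [-2.85  -0.009 -0.767] rot share [0.0004 0.     0.0007]
tool axes in cube frame [[-0.002, 1.0, 0.001], [1.0, 0.002, -0.0], [-0.0, 0.001, -1.0]]
```

All three plungers are at their stops. Now up and over to behind the rod head.

move_arm --pt "0 0 -0.45 0 0 0 -1" --pt "-0.3 0 -0.7 0 0 0 -1" --pt "-0.65 0 -0.7 0 0 0 -1" --pt "-1 0 -0.7 0 0 0 -1"

```text
t: 12.6
tool_pos: [0.5352, 0.0357, 0.2325]
orientation: [2.03, 2.395, 0.001]
force: [0.5, -0.3, -0.7]
opening: 0.0005
```

move_arm --pt "-0.5 0 0 0 0 0 -1" --pt "-1 0 0 0 0 0 -1" --pt "-1 0 0 0 0 0 -1"

```text
t: 12.9
tool_pos: [0.5507, -0.0678, 0.2306]
orientation: [2.039, 2.389, -0.005]
force: [-0.4, 1.6, -0.3]
opening: 0.0002
```

move_arm --pt "-0.45 0 0 0 0 0 -1" --pt "-0.9 0 0 0 0 0 -1" --pt "-0.9 0 0 0 0 0 -1" --pt "-0.9 0 0 0 0 0 -1"

```text
t: 13.3
tool_pos: [0.5651, -0.151, 0.2306]
orientation: [-2.034, -2.393, 0.001]
force: [-0.3, 0.3, 0.2]
opening: 0.0006
```

```bash
python3 -c "
from tgt import *
from plant import read_camera
to((95,-230,93))
x0,y0=290,150
im=read_camera('side')['frame'][:,:,::-1]
cv2.imwrite('pics/d_side.png',cv2.resize(im[y0:y0+140,x0:x0+150],None,fx=4,fy=4,interpolation=2))
x0,y0=220,130
im=read_camera('scene')['frame'][:,:,::-1]
cv2.imwrite('pics/d_scene.png',cv2.resize(im[y0:y0+150,x0:x0+180],None,fx=4,fy=4,interpolation=2))
"
```

```text
t 13.3 pos [ 0.5651 -0.151   0.2306] target [ 0.5641 -0.1455  0.093 ] q [-0.35  0.08  1.48 -0.    1.58 -0.51] F [-0.29  0.27  0.17]
shift share [5.500e-02 1.000e-03 1.376e+00] rot share [-0.0004 -0.0002 -0.    ]
tool axes in cube frame [[0.0, 1.0, -0.001], [1.0, -0.0, 0.0], [0.0, -0.001, -1.0]]
```

View pics/d_side.png

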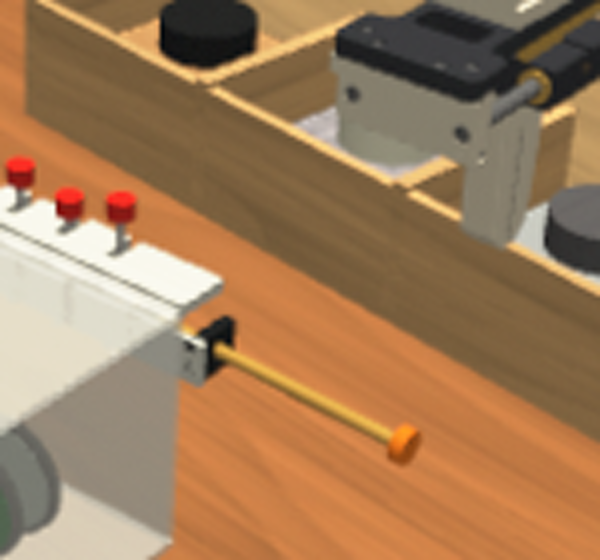

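View pics/d_scene.png

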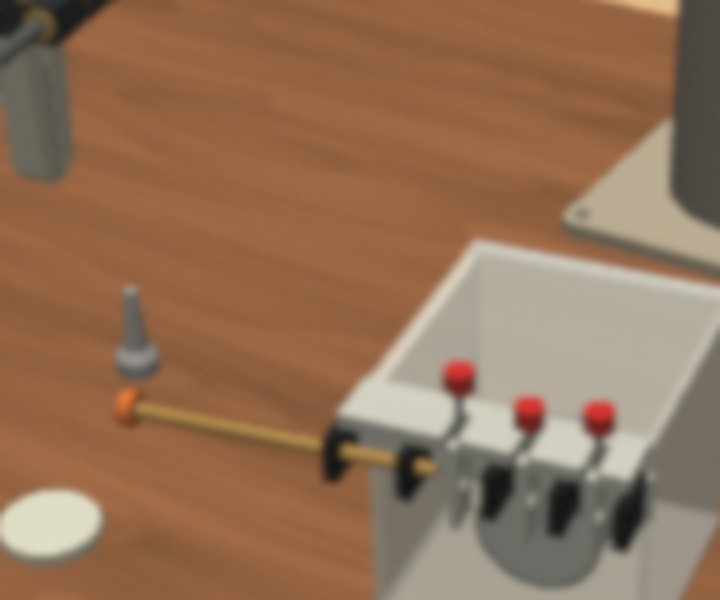

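```bash
python3 -c "
from tgt import *
s=lambda x,y:np.array((x/4+289.6,y/4+149.6)); c=lambda x,y:np.array((x/4+219.6,y/4+129.6))
for nm,a,b in [('head out',s(410,444),c(122,407)),('head mid',s(404,443),c(127,407)),('fing -y side corner +x? ',s(503,245),c(13,175)),('finger near',s(480,238),c(40,180)),('body bottom',s(484,150),c(38,40))]:
  X,e=tri({'side':a,'scene':b}); print(nm,X.round(4),e.round(1),(w2c(p,X)*1000).round(1))
print(w2c(p,read_state()['tool_pos'])*1000)
for q in [(103,-246),(103,-226),(86,-246),(86,-226)]:
  P=c2w(p,np.array([q[0],q[1],252.])/1000); u=proj('side',P)[0];v=proj('scene',P)[0]
  print(q,(u-[289.6,149.6])*4,(v-[219.6,129.6])*4)
"
```

```text
head out [ 0.5614 -0.1212  0.1217] 0.7 [[  96.2 -205.5  121.7]]
head mid [ 0.5598 -0.1188  0.1216] 0.8 [[  95.1 -202.9  121.6]]
fing -y side corner +x?  [ 0.5697 -0.1607  0.2524] 3.1 [[  98.1 -245.9  252.4]]
finger near [ 0.5664 -0.1482  0.2515] 2.4 [[  96.9 -233.   251.5]]
body bottom [ 0.5408 -0.1628  0.3126] 1.9 [[  69.2 -243.3  312.6]]
[[  95.57333477 -234.00518041  231.05127428]]
(103, -246) [520.42076025 241.97414434] [ 20.38089608 180.00504012]
(103, -226) [483.41049973 227.30437798] [ 55.81008556 186.99858062]
(86, -246) [500.79391226 256.21407274] [ 37.96832612 164.3996723 ]
(86, -226) [463.60099693 241.25678855] [ 73.09049804 171.22128364]
```

Plungers are down and in line. The head's outer face is at cube y ≈ −206 and z ≈ 122. I'll descend behind it.

move_arm --pt "0 0 0.45 0 0 0 -1" --pt "0 0 0.9 0 0 0 -1" --pt "0 0 0.9 0 0 0 -1"

```text
t: 13.7
tool_pos: [0.5608, -0.147, 0.1342]
orientation: [-2.022, -2.389, 0.007]
force: [-0.2, 0.8, -1.4]
opening: 0.0009
```

move_arm --pt "0 0 0.3 0 0 0 -1" --pt "0 0 0.48 0 0 0 -1" --pt "0.06 0 0.48 0 0 0 -1" --pt "0.1 0 0.48 0 0 0 -1" --pt "0.1 0 0.48 0 0 0 -1"

```text
t: 14.2
tool_pos: [0.5653, -0.1397, 0.0962]
orientation: [2.029, 2.395, 0.002]
force: [-0.6, -0.1, 0.6]
opening: 0.0005
```

```bash
python3 -c "
from tgt import *
from plant import read_camera
to((95,-217,93))
x0,y0=290,150
im=read_camera('side')['frame'][:,:,::-1]
cv2.imwrite('pics/e_side.png',cv2.resize(im[y0:y0+140,x0:x0+150],None,fx=4,fy=4,interpolation=2))
x0,y0=220,130
im=read_camera('scene')['frame'][:,:,::-1]
cv2.imwrite('pics/e_scene.png',cv2.resize(im[y0:y0+150,x0:x0+180],None,fx=4,fy=4,interpolation=2))
"
```

```text
t 14.2 pos [ 0.5653 -0.1397  0.0962] target [ 0.562  -0.1327  0.093 ] q [-0.33  0.15  1.66  0.    1.33 -0.5 ] F [-0.57 -0.12  0.63]
shift share [ 0.075 -0.022  0.032] rot share [0.001  0.0004 0.0011]
tool axes in cube frame [[-0.003, 1.0, 0.003], [1.0, 0.003, -0.001], [-0.001, 0.003, -1.0]]
```

View pics/e_side.png

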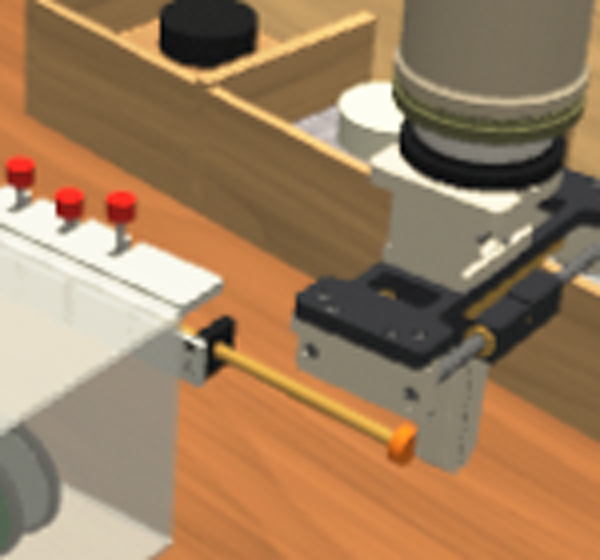

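View pics/e_scene.png

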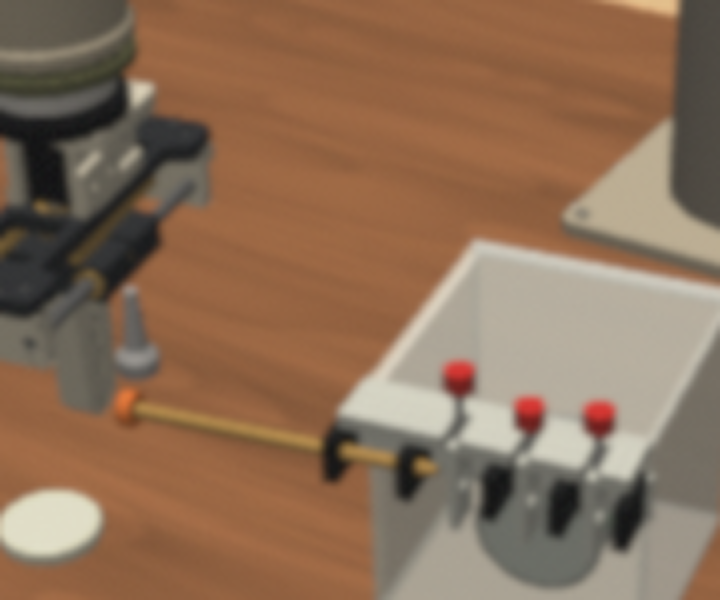

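```bash
python3 -c "
from tgt import *
s=lambda x,y:np.array((x/5+254.5,y/5+139.5))
A=s(118,38);B=s(268,92)
def f(v):
  x,z,y0,w=v
  return np.concatenate([proj('side',c2w(p,np.array([x,y0+w,z])))[0]-A,proj('side',c2w(p,np.array([x,y0-w,z])))[0]-B,[ (y0+.015)*1000]])
r=least_squares(f,[.07,.3,-.015,.037]);print(r.x,r.fun)
"
```

```text
[ 0.01103735  0.32729653 -0.015       0.03738878] [ 1.41101870e-01 -3.64196717e-01 -1.36138197e-01  3.51385022e-01
 -9.88485335e-10]
```

Body clearance is fine (its underside is about 87 mm above the tips). I'll make contact and start pushing.

move_arm --pt "0 -0.02 0.03 0 0 0 -1" --pt "0.04 -0.02 0.03 0 0 0 -1" --pt "0.07 -0.02 0.03 0 0 0 -1" --pt "0.1 -0.02 0.03 0 0 0 -1" --pt "0.13 -0.02 0.03 0 0 0 -1" --pt "0.16 -0.02 0.03 0 0 0 -1"

```text
t: 14.9
tool_pos: [0.5594, -0.125, 0.0906]
orientation: [2.032, 2.396, -0.0]
force: [0.5, -2.1, -1.2]
opening: 0.0008
```

move_arm --pt "0.03 0 0 0 0 0 -1" --pt "0.06 0 0 0 0 0 -1" --pt "0.09 0 0 0 0 0 -1" --pt "0.12 0 0 0 0 0 -1"

```text
t: 15.3
tool_pos: [0.558, -0.1142, 0.0911]
orientation: [2.031, 2.394, -0.001]
force: [0.2, -10.7, 1.9]
opening: 0.0007
```

```bash
cat > look.py <<'E'
import sys
from tgt import *
from plant import read_camera
k=sys.argv[1]
to((95,-105,96))
print('tcp cube',(w2c(p,read_state()['tool_pos'])*1000).round(1))
x0,y0=290,150
a=read_camera('side')['frame'][:,:,::-1][150:290,290:420]
b=read_camera('scene')['frame'][:,:,::-1][180:300,230:400]
a=cv2.resize(a,None,fx=3.4,fy=3.4,interpolation=2)[:476];b=cv2.resize(b,(int(170*2.05),int(120*2.05)),interpolation=2)
b=cv2.resize(b,None,fx=1,fy=1)
im=np.zeros((476,800,3),np.uint8); im[:a.shape[0],:a.shape[1]]=a; im[:b.shape[0],450:450+b.shape[1]]=b[:,:350]
cv2.imwrite('pics/%s.png'%k,im)
E
python3 look.py f1
```

```text
t 15.3 pos [ 0.558  -0.1142  0.0911] target [ 0.5439 -0.0222  0.096 ] q [-0.29  0.12  1.7  -0.    1.32 -0.45] F [  0.25 -10.66   1.87]
shift share [ 0.931  0.012 -0.051] rot share [0.0004 0.0008 0.0006]
tool axes in cube frame [[-0.002, 1.0, 0.001], [1.0, 0.002, -0.003], [-0.003, 0.001, -1.0]]
tcp cube [[  94.  -198.1   91.1]]
```

View pics/f1.png

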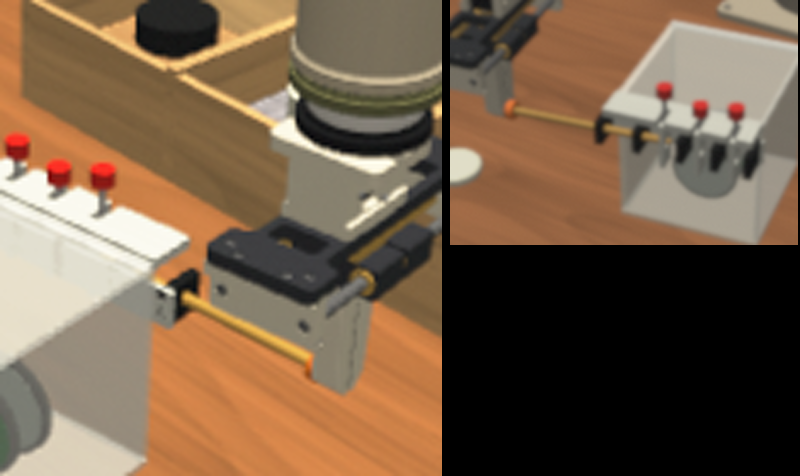

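move_arm --pt "0.01 0 0 0 0 0 -1" --pt "0.02 0 0 0 0 0 -1"

```text
t: 15.6
tool_pos: [0.5579, -0.1125, 0.0914]
orientation: [2.03, 2.393, -0.001]
force: [2.5, -9.9, 2.5]
opening: 0.0005
```

move_arm --pt "0.02 0 0 0 0 0 -1" --pt "0.04 0 0 0 0 0 -1" --pt "0.04 0 0 0 0 0 -1"

```text
t: 15.9
tool_pos: [0.5572, -0.1082, 0.0914]
orientation: [2.031, 2.394, -0.0]
force: [0.0, -7.3, 2.3]
opening: 0.0006
```

It slides at about 7–10 N, so I'll continue.

move_arm --pt "0.025 0 0 0 0 0 -1" --pt "0.05 0 0 0 0 0 -1" --pt "0.075 0 0 0 0 0 -1" --pt "0.1 0 0 0 0 0 -1"

```text
t: 16.3
tool_pos: [0.5559, -0.0993, 0.0918]
orientation: [2.03, 2.392, -0.001]
force: [1.3, -11.2, 5.0]
opening: 0.0005
```

move_arm --pt "0.025 0 0 0 0 0 -1" --pt "0.05 0 0 0 0 0 -1" --pt "0.075 0 0 0 0 0 -1" --pt "0.1 0 0 0 0 0 -1"

```text
t: 16.7
tool_pos: [0.5552, -0.0906, 0.0928]
orientation: [2.029, 2.389, -0.001]
force: [1.8, -15.0, 7.4]
opening: 0.0005
```

Friction at the face is holding the head down (Fz is rising). I'll ease off, raise a little and push again.

move_arm --pt "-0.06 0 -0.02 0 0 0 -1" --pt "-0.06 0 -0.04 0 0 0 -1" --pt "0 0 -0.04 0 0 0 -1" --pt "0.03 0 -0.045 0 0 0 -1" --pt "0.06 0 -0.05 0 0 0 -1" --pt "0.09 0 -0.05 0 0 0 -1" --pt "0.12 0 -0.05 0 0 0 -1"

```text
t: 17.4
tool_pos: [0.5509, -0.0751, 0.0953]
orientation: [-2.031, -2.396, 0.0]
force: [0.3, 0.1, -0.4]
opening: 0.0001
```

```bash
python3 look.py f2
```

```text
t 17.4 pos [ 0.5509 -0.0751  0.0953] target [ 0.5439 -0.0222  0.096 ] q [-0.23  0.08  1.73  0.    1.33 -0.39] F [ 0.33  0.08 -0.4 ]
shift share [ 0.534  0.017 -0.007] rot share [-0.0001 -0.0001  0.0008]
tool axes in cube frame [[-0.002, 1.0, -0.0], [1.0, 0.002, 0.0], [0.0, -0.0, -1.0]]
tcp cube [[  93.4 -158.4   95.3]]
```

View pics/f2.png

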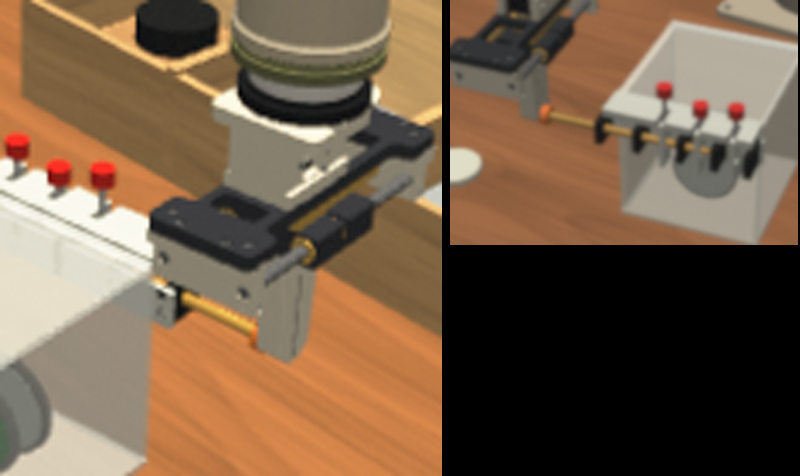

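The rod is through the third eye and sliding freely. The tip is at y ≈ 31, and I'll continue.

move_arm --pt "0.03 0 0 0 0 0 -1" --pt "0.06 0 0 0 0 0 -1" --pt "0.09 0 0 0 0 0 -1" --pt "0.12 0 0 0 0 0 -1"

```text
t: 17.9
tool_pos: [0.5491, -0.0635, 0.0954]
orientation: [2.032, 2.396, -0.0]
force: [0.7, -1.1, 0.4]
opening: 0.0002
```

move_arm --pt "0.03 0 0 0 0 0 -1" --pt "0.06 0 0 0 0 0 -1" --pt "0.09 0 0 0 0 0 -1"

```text
t: 18.2
tool_pos: [0.5477, -0.0546, 0.0955]
orientation: [2.032, 2.396, -0.0]
force: [1.0, -0.0, 0.3]
opening: 0.0004
```

move_arm --pt "0.03 0 0 0 0 0 -1" --pt "0.06 0 0 0 0 0 -1" --pt "0.09 0 0 0 0 0 -1" --pt "0.11 0 0 0 0 0 -1"

```text
t: 18.6
tool_pos: [0.5461, -0.0439, 0.0956]
orientation: [2.032, 2.396, 0.0]
force: [1.3, -2.0, 0.4]
opening: 0.0004
```

move_arm --pt "0.03 0 0 0 0 0 -1" --pt "0.06 0 0 0 0 0 -1" --pt "0.09 0 0 0 0 0 -1"

```text
t: 18.9
tool_pos: [0.5448, -0.0351, 0.0957]
orientation: [2.032, 2.395, 0.001]
force: [2.2, -2.1, 0.6]
opening: 0.0001
```

```bash
python3 look.py f3
```

```text
t 18.9 pos [ 0.5448 -0.0351  0.0957] target [ 0.5439 -0.0222  0.096 ] q [-0.16  0.06  1.76 -0.    1.33 -0.32] F [ 2.18 -2.13  0.57]
shift share [ 0.129  0.013 -0.003] rot share [0.0002 0.0001 0.0006]
tool axes in cube frame [[-0.002, 1.0, 0.001], [1.0, 0.002, -0.0], [-0.0, 0.001, -1.0]]
tcp cube [[  93.7 -117.9   95.7]]
```

View pics/f3.png

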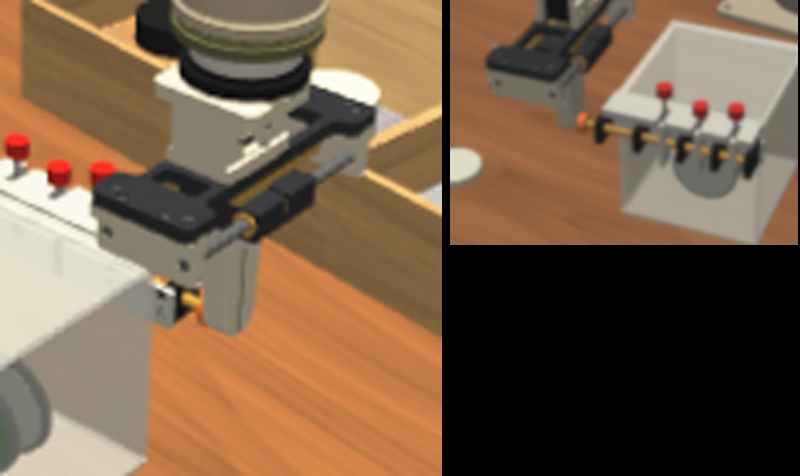

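The rod is entering the last eye, with about 12 mm to go.

move_arm --pt "0.02 0 0 0 0 0 -1" --pt "0.04 0 0 0 0 0 -1" --pt "0.06 0 0 0 0 0 -1"

```text
t: 19.3
tool_pos: [0.5435, -0.0292, 0.0955]
orientation: [2.032, 2.396, -0.0]
force: [2.7, -1.5, 0.5]
opening: 0.0004
```

move_arm --pt "0.02 0 0 0 0 0 -1" --pt "0.04 0 0 0 0 0 -1"

```text
t: 19.5
tool_pos: [0.5429, -0.0252, 0.0955]
orientation: [2.032, 2.396, 0.0]
force: [2.6, -1.8, 1.2]
opening: 0.0005
```

move_arm --pt "0.01 0 0 0 0 0 -1" --pt "0.02 0 0 0 0 0 -1"

```text
t: 19.7
tool_pos: [0.5426, -0.0233, 0.0955]
orientation: [2.032, 2.396, 0.0]
force: [1.2, -2.1, 1.2]
opening: 0.0004
```

move_arm --pt "0.01 0 0 0 0 0 -1" --pt "0.02 0 0 0 0 0 -1"

```text
t: 19.9
tool_pos: [0.5423, -0.0213, 0.0955]
orientation: [2.032, 2.396, 0.0]
force: [2.3, -2.7, 0.7]
opening: 0.0003
```

move_arm --pt "0.01 0 0 0 0 0 -1" --pt "0.02 0 0 0 0 0 -1"

```text
t: 20.1
tool_pos: [0.5423, -0.0211, 0.0956]
orientation: [2.031, 2.393, -0.002]
force: [4.4, -12.9, 0.0]
opening: 0.0004
```

```bash
python3 look.py f4; python3 -c "
import cv2
from plant import read_camera
im=read_camera('scene')['frame'][:,:,::-1]
cv2.imwrite('pics/f5.png',cv2.resize(im[185:265,275:395],None,fx=6,fy=6,interpolation=2))"
```

```text
t 20.1 pos [ 0.5423 -0.0211  0.0956] target [ 0.5439 -0.0222  0.096 ] q [-0.13  0.05  1.77 -0.    1.33 -0.29] F [ 4.390e+00 -1.294e+01  1.000e-02]
shift share [-0.014  0.014 -0.004] rot share [0.0002 0.001  0.0005]
tool axes in cube frame [[-0.002, 1.0, 0.001], [1.0, 0.002, -0.003], [-0.003, 0.001, -1.0]]
tcp cube [[  93.6 -103.6   95.6]]
```

View pics/f5.png

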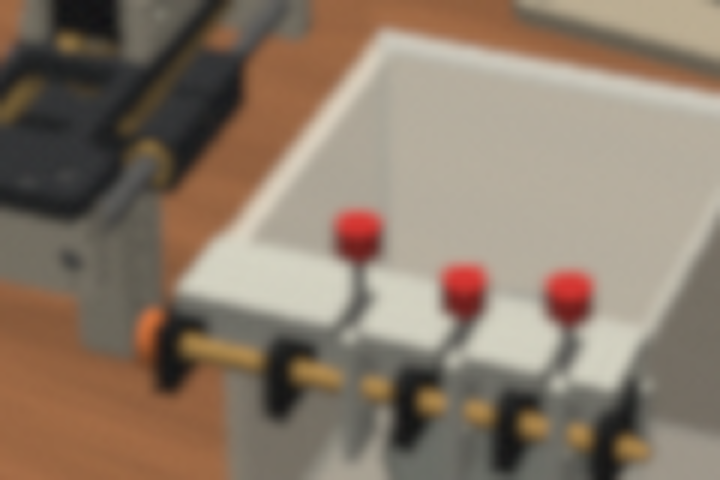

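There's a hard stop, the head is against the first eye and the tip is out past the last. One slightly firmer push to confirm, then retreat.

move_arm --pt "0.01 0 0 0 0 0 -1" --pt "0.015 0 0 0 0 0 -1"

```text
t: 20.45
tool_pos: [0.5423, -0.021, 0.0957]
orientation: [2.03, 2.392, -0.004]
force: [5.8, -17.4, -2.5]
opening: 0.0006
```

move_arm --pt "-0.1 0 0 0 0 0 -1" --pt "-0.3 0 0 0 0 0 -1" --pt "-0.6 0 0 0 0 0 -1" --pt "-0.8 0 -0.2 0 0 0 -1" --pt "-0.9 0 -0.6 0 0 0 -1" --pt "-0.9 0 -1 0 0 0 -1" --pt "-0.9 0 -1 0 0 0 -1"

```text
t: 21.15
tool_pos: [0.5592, -0.1076, 0.2021]
orientation: [2.028, 2.39, 0.007]
force: [0.7, 1.0, 1.3]
opening: 0.0005
```

```bash
python3 look.py g1; python3 -c "
import cv2
from plant import read_camera
im=read_camera('scene')['frame'][:,:,::-1]
cv2.imwrite('pics/g2.png',cv2.resize(im[185:265,275:395],None,fx=6,fy=6,interpolation=2))
cv2.imwrite('pics/g3.png',im)
im=read_camera('side')['frame'][:,:,::-1]
cv2.imwrite('pics/g4.png',cv2.resize(im[160:270,230:400],None,fx=4.6,fy=4.6,interpolation=2))"
```

```text
t 21.15 pos [ 0.5592 -0.1076  0.2021] target [ 0.5439 -0.0222  0.096 ] q [-0.28  0.04  1.58  0.    1.52 -0.44] F [0.74 0.98 1.26]
shift share [ 0.871 -0.02   1.058] rot share [0.0026 0.0009 0.0006]
tool axes in cube frame [[-0.002, 1.0, 0.008], [1.0, 0.002, -0.003], [-0.003, 0.008, -1.0]]
tcp cube [[  96.3 -191.8  202.1]]
```

View pics/g2.png

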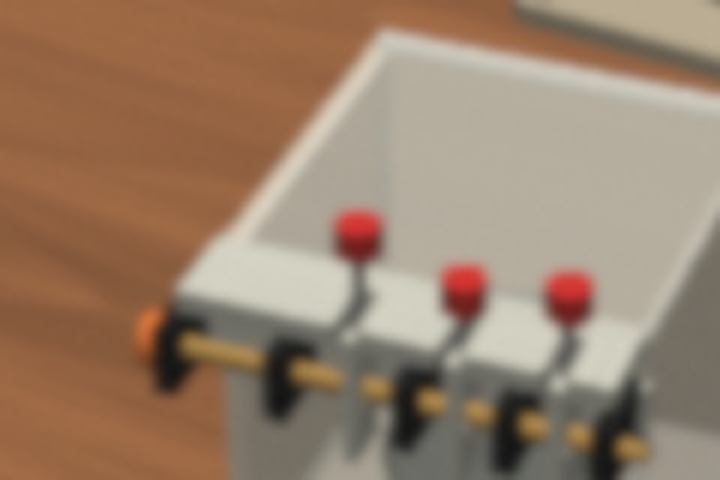

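View pics/g4.png

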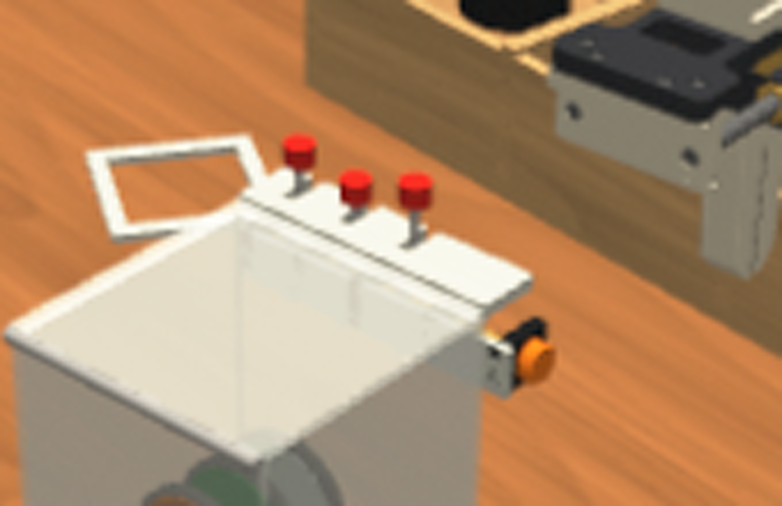

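View pics/g3.png

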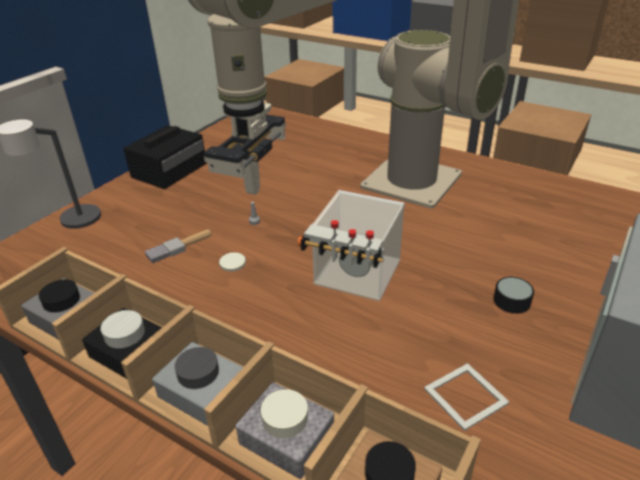

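The head is flush on the first eye, the tip is past the last eye, the lid is shut, the bystanders haven't moved and the arm is clear. Handing in.

move_arm --pt "0 0 0 0 0 0 -1" --pt "0 0 0 0 0 0 -1"

```text
t: 21.55
tool_pos: [0.5554, -0.1062, 0.1938]
orientation: [-2.03, -2.394, 0.002]
force: [1.0, -0.5, 0.1]
opening: 0.0004
```

```bash
python3 -c "
from h import *
s=np.array((538/4.6+229.6,360/4.6+159.6)); c=np.array((146/6+274.6,335/6+184.6))
p=np.load('cube.npy'); X,e=tri({'side':s,'scene':c}); print((w2c(p,X)*1000).round(1),e)
from plant import close_job
print(close_job())"
```

```text
[[ 95.  -92.9 126.8]] 1.0126846230612045
the job is handed in; nothing more can be done
None
```

The filter cube is locked up and handed in at about 21.6 s. I shut the lid by its lip, pressed the three plungers to their felt stops, and pushed the rod home by its head. The highest force I read was about 24 N (along z), while shutting the lid; the limit is 55 N.

**Last checks:**
- **Rod:** it stopped hard at 17 N. The head's outer face measured at cube y ≈ −93 mm (−94 is home, within camera error). In the picture the tip is past the last eye.
- **Lid and bystanders:** the lid looks shut, and in the last scene picture the bystanders look unmoved.
- **Arm:** it is clear of everything.

**What disagreed or went wrong:**
- **Fingertip height:** with the jaws shut, the camera put the fingertips about 21 mm above the reported tool point. I corrected for this from the pictures and the lid's stop.
- **Rod binding:** it bound once, around the third eye, and freed when I eased off, raised the fingers slightly and pushed again.

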